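Swing the plant lamp over the leafy plant and switch it on

TASK

Push the lamp's swing arm round gently with one finger until the shade hangs over the leafy pot plant (not the cactus), and leave it there. Then press the lamp's round push switch fully down and let it spring back. Nothing is to be picked up: do not move the pots or any of the ornaments on the table.

Things in the scene. Friction and masses are not known exactly. Their poses are not given: they have to be found in the camera images.
- lamp: Swing-arm lamp, fixed: dark steel foot, 110 mm diameter, 22 mm high, with a brass post (18 mm diameter) in its middle and a hub (30 mm diameter, top at 257 mm). Origin: centre of the foot's underside, on the post's axis, which is the arm's upright pivot. The arm points along the lamp's own -x axis when joint lamp_arm reads 0.
- lamp_arm (a joint): Angle of the lamp's arm about the post, rad; grows anticlockwise seen from above; stops at -1.9 and 1.9. The arm: a level brass tube, 14 mm diameter, centreline 240 mm above the table, 200 mm from the post's axis to the shade's middle. The pivot is stiff: about 0.2 N m (2 N pushed 100 mm from the post) turns it and it stays where left. Over 20 N is too rough.
- shade (a point): Centre of the lower rim of the white conical lamp shade, 185 mm above the table, 200 mm from the post's axis. The shade is 90 mm wide at this rim, narrows upwards, and its top reaches 252 mm; it hangs clear above both plants.
- switch (a joint): Travel of the lamp's push button, m: 0 is up, 0.006 is fully down. A spring brings it back; fully down takes 5 N.
- switch_top (a point): Centre of the top face of the lamp's push button when up: a white round button, 40 mm diameter, its top 22 mm above the table, in a round black housing (56 mm wide, 12 mm high) fixed to the table, left or right of the pots. It is pressed straight down.
- leafy_plant: The leafy plant: white ceramic pot, 100 mm diameter, 86 mm high, with a rosette of broad flat green leaves, about 170 mm high in all, 120 mm wide at most. Loose. Origin: centre of the pot's underside; z up. It stands under the circle on which the shade swings (180 to 220 mm from the post's axis), on one side of the arm.
- cactus: The cactus: the same white pot with a round ribbed ball cactus, 138 mm high in all. Loose; it stands on the other side of the arm. Origin: centre of the pot's underside. To be left alone.
- bell: Small brass hand bell, 52 mm wide, 82 mm high, between the pots. Origin: centre of its underside. To be left alone.
- key_dish: Shallow blue ceramic dish, 84 mm wide, 30 mm high. Origin: centre of its underside. To be left alone.
- vase: Small terracotta vase, 68 mm wide, 100 mm high. Origin: centre of its underside. To be left alone.
- bird: Wooden bird ornament, about 75 mm long, 70 mm high. Origin: centre of its underside. To be left alone.
Mind the look-alikes: they are no part of the job. Leave any orange or turquoise look-alike of the part that bears switch alone.

How it is judged (in metres and radians):
On the way, in this order (a step that is already met when the one before it is completed fails the run):
1. the shade hangs over the leafy plant and the arm is still (horizontal distance between shade and leafy_plant below 0.035 m and velocity of joint lamp_arm between -0.1 and 0.1 rad/s), for 0.3 s.
2. the lamp's switch is pressed fully down while the shade is over the leafy plant (horizontal distance between shade and leafy_plant below 0.035 m and value of joint switch above 0.0045 m), for 0.02 s.
3. the switch has sprung back (value of joint switch below 0.0015 m), for 0.1 s.
At the end, for the whole second after the job is handed in: The shade's centre is within 35 mm, seen from above, of the leafy plant's pot centre and at rest, the switch has been pressed and is up again, and the pot stands upright where it was (horizontal distance between shade and leafy_plant below 0.035 m and velocity of joint lamp_arm between -0.05 and 0.05 rad/s and value of joint switch below 0.0015 m and angle between leafy_plant's own z axis and vertical below 0.1 rad); the robot touches nothing.
It fails at once if a pot or ornament is moved by more than 20 mm or lifted (distance of any of leafy_plant, cactus, bell, key_dish, vase, bird from where it was at the start of the episode above 0.02 m).
It fails at once if the switch is pressed while the shade is not over the leafy plant (value of joint switch above 0.003 m and horizontal distance between shade and leafy_plant above 0.045 m).
It fails at once if the lamp is pushed or squeezed with more than 20 N (contact force between the fingers and lamp above 20 N).
It also fails if it takes over 54 s, if anything falls off the work surface, if the arm or the gripper's body presses on something with over 40 N, if the wrist force passes 120 N, or if a joint passes its speed limit or range.

ROBOT

A 6-joint arm with a two-finger parallel gripper is mounted at the origin on the work surface. World frame = base frame: x ahead of the robot, y to its left, z up, the work surface at z = 0. Lengths are in mm, angles in rad, forces in N, time in s.
With the tool pointing down it reaches from about 300 to 775 mm from the base axis. Payload 14.6 kg.
Tool frame: the origin (TCP) lies midway between the tips of the shut fingers; the grasp point (between the pads) lies 19 mm behind it (manip.hold_point_z is the distance from the TCP to the grasp point, in mm); z points along the fingers, y is the direction in which the jaws open and shut (so a half turn about z gives the same grasp; the last joint's range is limited). The gripper opens to 94 mm and grips with 3 to 60 N. Pads are 16 mm wide; open, the fingers measure 119 mm over their backs; the gripper's body (75 mm by 177 mm) begins 78 mm behind the grasp point.
Start: joints at [1.043, 0.3, 1.521, -0, 1.321, -0.067], TCP at [244.562, 492.624, 205.446] pointing down, gripper open.
Joint ranges: [-3.03, 3.03], [-0.79, 2.21], [0.23, 2.52], [-1.04, 4.18], [0, 3.07], [-2.55, 2.55]. Speed limits (rad/s): [2.22, 2.22, 2.57, 3.14, 3.14, 3.14].

INTERFACE

Orientations are given as [roll, pitch, yaw] about the fixed x, y, z axes, in that order (R = Rz(yaw) Ry(pitch) Rx(roll)).
In Python, from cell import manip gives the robot as it stands.
- The arm moves only by the shell command python3 -m crank 'ROWS' [OPENING] [FORCE]. ROWS is JSON, a list of rows, each an object with "offset": the shift along the world's x, y, z in m, a list of three; "spin": the turn about the world's z in degrees. In form: [{"offset": [dx, dy, dz], "spin": spin}, ...]. A call has exactly 8 rows; each row is the pose to reach, as a shift and turn from the pose measured when the call began; what a row does not reach only later rows make up. A row lasts 1/12 s, in which the tool goes at most 41.7 mm and 7.16 degrees, less where a joint would pass 70% of its speed; a pose out of reach is approached as far as the arm can. A call with a gripper value outside its range is refused whole. OPENING is the opening, from 0 (shut) to 1 (fully open), set as the call begins (- or left out, the last holds). The fingers move at their own pace and stop on an object; FORCE is the grip in N (left out, the last holds). Time passes only in rows, so rows that repeat a pose let the fingers close, or fill a call up. It gives the time, the measured TCP pose, the force and the opening at its end, in the units of the state.
- manip.read_state(): the state, without advancing time (a new reading comes with each control period).
- manip.camera(name): name is "scene" or "top" or "wrist"; returns a dict with "pixels" (420x560x3 uint8, red, green, blue), "fx", "fy", "cx", "cy" (pixels), "k1" (the pictures are not rectified: a ray, as slopes to the right and down, at radius r is drawn at 1 + k1 r^2 times it, then the intrinsics apply), "extrinsics" (4x4, takes a point from world to camera coordinates); the wrist camera has in their place "hand_eye" (4x4, takes a point from camera to tool coordinates, whose origin is the TCP and whose axes are the flange's). Camera axes: x right, y down, z forward; pixel columns grow to the right and rows downward; lengths in mm; the calibration is good to about 2 mm. A picture is of the moment at which its call begins: read the wrist's pose just before it. There is no depth.
- manip.sign_off(): hands the job in, once; it reports no verdict.
Trained networks look in a picture, given as the dict that the camera call returned (one of the last four; its "shot" number tells which), for a name from the list of things; names that differ only in an ending like _2 or _b are one class to them, and where a whole thing is asked for, a point or a joint stands for the part that bears it (a point fixed in the world has none). Each returns a list of dicts, best first, with "conf" (0 to 1); they miss things now and then, are a little off and sometimes report something else, mostly with a low value. They report only what shows in the picture. A call takes as long as a camera call. They do not tell look-alikes from the thing itself.
- manip.search_frame(picture, name): "location" ([x, y, z] in mm, in world coordinates, good to about 4 mm: the middle of the surface that is visible of it).
- manip.masks_of(picture, name): "mask" (420x560 bool, what is visible of it).
The state is a dict: "clock": time; "joints": joint angles; "qd": joint speeds; "effort": joint torques, N m; "eef_pos": TCP position; "eef_rot": TCP orientation; "wrist_force": force on the tool from outside, world axes, zero at the start; "moment": the same for the moment, N m; "finger_gap": finger opening in mm.
Only numpy, scipy, OpenCV 4.12 (cv2) and the standard library are available. Lean on these libraries where they do the work, as an engineer would, in place of code of your own. Each camera call takes 0.05 s, during which the arm holds its last target. There are 200 camera calls.

## Working session

There is one attempt and no reset: what is moved stays moved. The work goes in short steps, Python scripts to look and compute and a shell command to move; the robot and the scene stay as the last step left them, time stands still between calls to the robot, and variables do not carry over. Pictures are saved under pics/ and viewed, about 8 in all and at most 12, crops included, and the job is handed in when it is done.

```bash
mkdir -p pics; python3 - <<'E'
from cell import manip
import cv2,numpy as np
s=manip.read_state();print({k:np.round(s[k],3).tolist() for k in('clock','eef_pos','eef_rot','finger_gap')})
for n in('top','scene'):
    p=manip.camera(n);cv2.imwrite(f'pics/{n}1.png',p['pixels'][:,:,::-1])
    print(n,np.round(p['extrinsics'],3).tolist(),p['fx'],p['fy'],p['cx'],p['cy'],p['k1'])
    for o in('lamp','lamp_arm','shade','switch','leafy_plant','cactus','bell','key_dish','vase','bird'):
        r=manip.search_frame(p,o);print(o,[(round(d['conf'],2),np.round(d['location']).tolist()) for d in r[:4]])
E
```

```text
{'clock': 0.0, 'eef_pos': [244.416, 492.406, 204.88], 'eef_rot': [-3.14, -0.0, 2.681], 'finger_gap': 94.143}
top [[-0.022, -0.999, -0.023, 49.329], [-0.993, 0.025, -0.12, 537.372], [0.12, 0.02, -0.993, 1148.506], [0.0, 0.0, 0.0, 1.0]] 439.97055137621413 439.97055137621413 277.6171736408673 211.27669588996372 -0.09743406161297644
lamp []
lamp_arm [(0.88, [491.0, -3.0, 233.0])]
shade [(0.6, [488.0, -2.0, 229.0])]
switch [(0.75, [377.0, 416.0, 21.0]), (0.66, [481.0, 348.0, 19.0]), (0.59, [411.0, 247.0, 23.0])]
leafy_plant [(0.96, [572.0, -168.0, 121.0])]
cactus [(0.62, [557.0, 159.0, 89.0])]
bell []
key_dish [(0.55, [478.0, -333.0, 18.0])]
vase [(0.81, [370.0, -96.0, 64.0])]
bird [(0.53, [381.0, 122.0, 43.0])]
scene [[0.769, 0.639, 0.023, -425.969], [0.392, -0.443, -0.806, -64.447], [-0.504, 0.629, -0.591, 1332.011], [0.0, 0.0, 0.0, 1.0]] 398.6154710393525 398.6154710393525 280.13359483376337 209.23248449836234 -0.12038224827436901
lamp [(0.83, [664.0, -9.0, 187.0])]
lamp_arm [(0.71, [514.0, -12.0, 236.0])]
shade [(0.87, [512.0, -10.0, 237.0])]
switch [(0.53, [387.0, 414.0, 18.0]), (0.38, [483.0, 346.0, 20.0])]
leafy_plant [(0.74, [585.0, -178.0, 90.0])]
cactus [(0.56, [570.0, 143.0, 84.0])]
bell [(0.77, [498.0, 5.0, 22.0])]
key_dish [(0.91, [471.0, -326.0, 17.0]), (0.16, [482.0, 344.0, 21.0])]
vase [(0.89, [384.0, -111.0, 58.0])]
bird [(0.45, [391.0, 114.0, 32.0])]
```

```bash
python3 -c "
import cv2,numpy as np
a=cv2.imread('pics/top1.png');b=cv2.imread('pics/scene1.png')
cv2.imwrite('pics/both.png',np.hstack([a,b])[:, :])
print(a.shape)"
```

```text
(420, 560, 3)
```

View pics/top1.png

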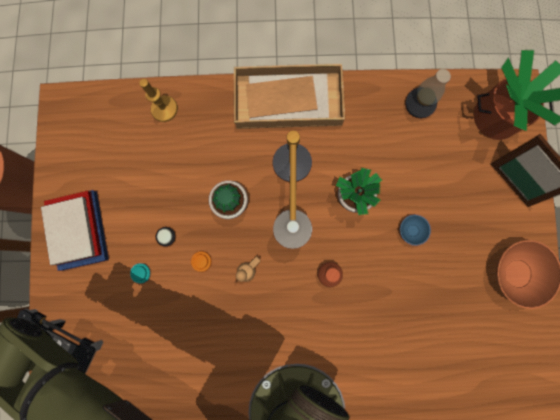

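View pics/scene1.png

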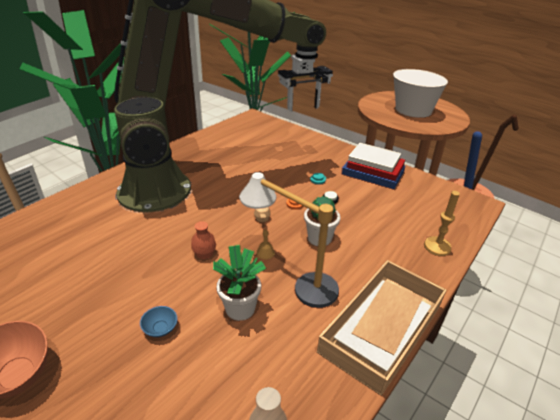

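The top view shows three switch-like things: white on black at (165,236), turquoise at (140,272) and orange at (201,261). The white one fits the description. The leafy plant is at (357,192), the cactus at (228,199), the lamp foot at (292,163), the hub at (293,137) and the shade at (292,228). I'll enlarge these and measure.

```bash
cat > h.py <<'E'
from cell import manip
import cv2,numpy as np
def ray_z(p,uv,z):
    K=np.array([[p['fx'],0,p['cx']],[0,p['fy'],p['cy']],[0,0,1]])
    n=cv2.undistortPoints(np.array([[uv]],float),K,np.array([p['k1'],0,0,0.]))[0,0]
    T=p['extrinsics'];R=T[:3,:3];c=-R.T@T[:3,3];d=R.T@np.array([*n,1.])
    return np.round((c+d*(z-c[2])/d[2])[:2],1).tolist()
E
python3 - <<'E'
from h import *
t=manip.camera('top');s=manip.camera('scene')
for n,uv,z in(('hub',(293,137),257),('foot',(292,163),22),('shadetop',(292.5,227),252),('white',(165,236),22)):print(n,ray_z(t,uv,z))
for p,l in((t,'t'),(s,'s')):
  for n in('leafy_plant','switch'):
    for d in manip.masks_of(p,n)[:3]:
        m=d['mask'];v,u=np.nonzero(m);print(l,n,round(d['conf'],2),u.min(),u.max(),v.min(),v.max(),u.mean().round(1),v.mean().round(1), ray_z(p,(u.mean(),v.mean()),22))
a=cv2.resize(t['pixels'][120:300,120:400],None,fx=2.8,fy=2.8,interpolation=2)
b=cv2.resize(s['pixels'][230:330,190:350],None,fx=4.9,fy=4.9,interpolation=2)
cv2.imwrite('pics/a.png',a[:,:,::-1]);cv2.imwrite('pics/b.png',b[:,:,::-1]);print(a.shape,b.shape)
E
```

```text
hub [676.6, -5.7]
foot [672.3, -5.6]
shadetop [476.7, 0.7]
white [479.5, 345.3]
t leafy_plant 0.62 336 381 168 215 359.1 191.0 [589.8, -186.1]
t leafy_plant 0.25 209 246 180 218 227.6 199.4 [575.6, 172.8]
t switch 0.61 158 171 230 242 164.6 236.2 [479.1, 346.4]
t switch 0.58 193 207 255 268 200.0 261.3 [409.2, 249.0]
t switch 0.45 132 146 266 280 138.9 273.1 [380.0, 417.4]
s leafy_plant 0.77 214 264 245 320 239.0 282.5 [526.2, -126.1]
s switch 0.42 313 324 172 180 318.4 176.2 [383.1, 413.3]
(504, 784, 3) (490, 784, 3)
```

View pics/a.png

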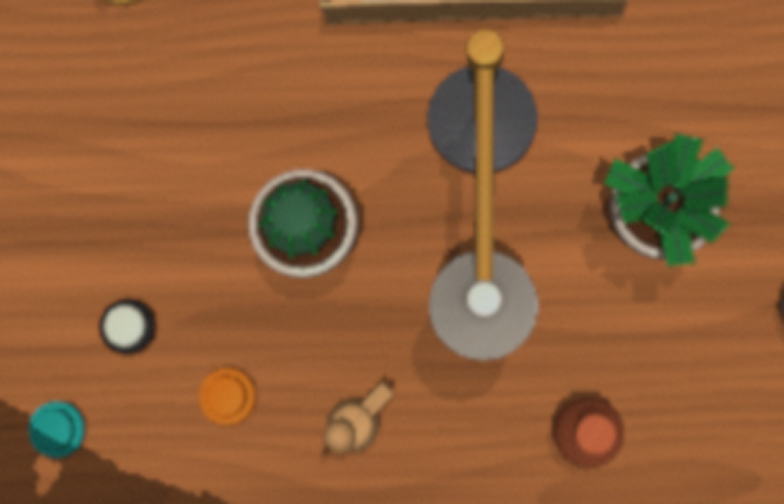

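View pics/b.png

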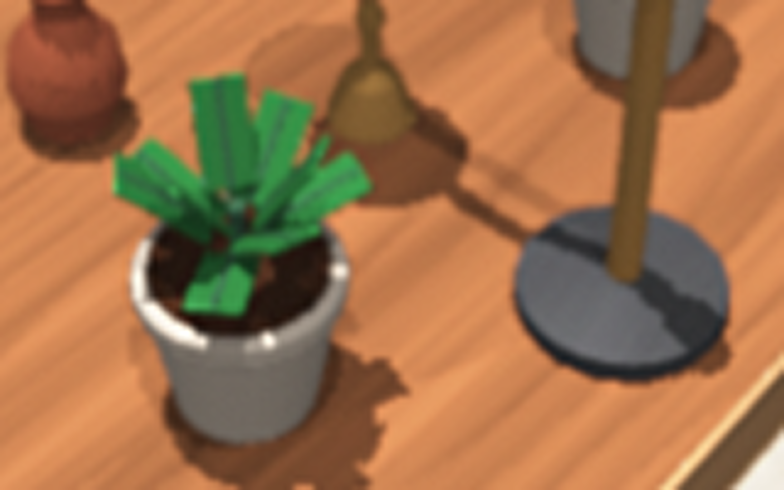

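```bash
python3 - <<'E'
from h import *
t=manip.camera('top');s=manip.camera('scene')
print(ray_z(t,(357.5,193.6),86),ray_z(s,(239,285.5),86),'cactus',ray_z(t,(120+303/2.8,120+222/2.8),86))
print('foot',ray_z(s,(190+622/4.9,230+288/4.9),22),ray_z(t,(120+482/2.8,120+119/2.8),22),'hub',ray_z(t,(120+485/2.8,120+46/2.8),257),'sh',ray_z(t,(120+484/2.8,120+299/2.8),252))
print('sw',ray_z(t,(120+125/2.8,120+326/2.8),22))
E
```

```text
[572.6, -171.0] [576.7, -174.0] cactus [566.3, 162.4]
foot [683.5, -17.0] [673.7, -6.0] hub [677.9, -6.2] sh [477.1, -0.1]
sw [478.3, 346.3]
```

Estimates agree with the given sizes. The post axis is at about (676,-8). The pot is at about (574,-172), 193 mm from the post, so within the 180–220 mm band. The arm points at about 178° and has to reach about 238°, which means pushing it towards -y. The white switch on the black housing is at about (479,346). I'll shut the gripper and go to the +y side of the arm, about 120 mm out from the post.

```bash
python3 -m crank '[{"offset":[0.02,-0.03,0.01],"spin":0},{"offset":[0.04,-0.06,0.015],"spin":0},{"offset":[0.06,-0.09,0.015],"spin":0},{"offset":[0.08,-0.12,0.015],"spin":0},{"offset":[0.1,-0.15,0.015],"spin":0},{"offset":[0.12,-0.18,0.015],"spin":0},{"offset":[0.14,-0.2,0.015],"spin":0},{"offset":[0.15,-0.215,0.015],"spin":0}]' 0 10
python3 -m crank '[{"offset":[0.02,-0.03,0],"spin":0},{"offset":[0.04,-0.06,0],"spin":0},{"offset":[0.06,-0.09,0],"spin":0},{"offset":[0.08,-0.12,0],"spin":0},{"offset":[0.1,-0.15,0],"spin":0},{"offset":[0.12,-0.18,0],"spin":0},{"offset":[0.14,-0.2,0],"spin":0},{"offset":[0.15,-0.21,0],"spin":0}]'
```

```text
clock: 2.17
eef_pos: [396.1, 275.7, 220.7]
eef_rot: [3.141, 0.001, 2.679]
wrist_force: [-1.1, 0.1, -0.3]
finger_gap: 43.7
clock: 2.83
eef_pos: [547.6, 63.1, 220.5]
eef_rot: [3.141, 0.001, 2.677]
wrist_force: [-0.5, 0.3, -0.2]
finger_gap: 0.3
```

```bash
python3 -m crank '[{"offset":[0.004,-0.012,0],"spin":0},{"offset":[0.008,-0.024,0],"spin":0},{"offset":[0.009,-0.032,0],"spin":0},{"offset":[0.009,-0.037,0],"spin":0},{"offset":[0.009,-0.042,0],"spin":0},{"offset":[0.009,-0.047,0],"spin":0},{"offset":[0.009,-0.051,0],"spin":0},{"offset":[0.008,-0.055,0],"spin":0}]'
```

```text
clock: 3.5
eef_pos: [555.5, 8.3, 220.6]
eef_rot: [3.141, 0.001, 2.677]
wrist_force: [1.6, 2.3, 0.2]
finger_gap: 0.7
```

Contact made at about 2 N. I'll continue round the arc.

```bash
python3 -m crank '[{"offset":[-0.001,-0.005,0],"spin":0},{"offset":[-0.001,-0.01,0],"spin":0},{"offset":[-0.001,-0.015,0],"spin":0},{"offset":[-0.001,-0.02,0],"spin":0},{"offset":[-0.001,-0.025,0],"spin":0},{"offset":[0,-0.03,0],"spin":0},{"offset":[0.001,-0.034,0],"spin":0},{"offset":[0.001,-0.039,0],"spin":0}]'
python3 -m crank '[{"offset":[0.001,-0.005,0],"spin":0},{"offset":[0.003,-0.01,0],"spin":0},{"offset":[0.004,-0.016,0],"spin":0},{"offset":[0.006,-0.021,0],"spin":0},{"offset":[0.009,-0.026,0],"spin":0},{"offset":[0.011,-0.031,0],"spin":0},{"offset":[0.014,-0.036,0],"spin":0},{"offset":[0.016,-0.041,0],"spin":0}]'
```

```text
clock: 4.17
eef_pos: [556.7, -31.1, 220.5]
eef_rot: [3.141, 0.001, 2.677]
wrist_force: [1.1, 2.2, -0.2]
finger_gap: 0.6
clock: 4.83
eef_pos: [573.0, -72.6, 220.5]
eef_rot: [3.141, 0.001, 2.677]
wrist_force: [-0.2, 3.3, 0.1]
finger_gap: 0.4
```

```bash
python3 -m crank '[{"offset":[0.003,-0.004,0],"spin":0},{"offset":[0.006,-0.009,0],"spin":0},{"offset":[0.01,-0.013,0],"spin":0},{"offset":[0.013,-0.017,0],"spin":0},{"offset":[0.017,-0.021,0],"spin":0},{"offset":[0.021,-0.025,0],"spin":0},{"offset":[0.021,-0.025,0],"spin":0},{"offset":[0.021,-0.025,0],"spin":0}]'
python3 - <<'E'
from h import *
t=manip.camera('top');s=manip.camera('scene')
cv2.imwrite('pics/c.png',np.hstack([t['pixels'][100:300,230:430],s['pixels'][150:350,150:350]])[:,:,::-1].repeat(2,0).repeat(2,1))
E
```

```text
clock: 5.5
eef_pos: [594.1, -98.0, 220.3]
eef_rot: [3.141, 0.001, 2.677]
wrist_force: [0.7, -0.3, -0.4]
finger_gap: 0.7
```

View pics/c.png

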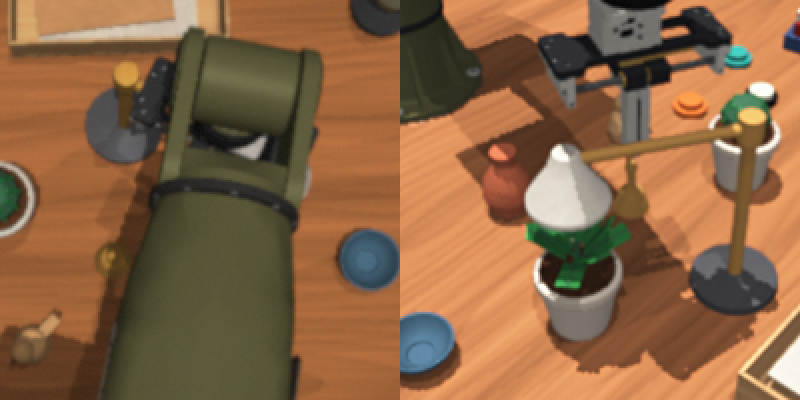

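The scene view shows the shade above the leafy plant. The robot blocks the top camera, so I'll back off clear, on the way to the switch, and then measure.

```bash
python3 -m crank '[{"offset":[-0.008,0.006,0],"spin":0},{"offset":[-0.02,0.015,0],"spin":0},{"offset":[-0.04,0.04,0],"spin":0},{"offset":[-0.06,0.07,0],"spin":0},{"offset":[-0.08,0.105,0],"spin":0},{"offset":[-0.09,0.145,0],"spin":0},{"offset":[-0.1,0.18,0],"spin":0},{"offset":[-0.105,0.215,0],"spin":0}]'
python3 -m crank '[{"offset":[0,0.04,0],"spin":0},{"offset":[0,0.08,0],"spin":0},{"offset":[0,0.12,0],"spin":0},{"offset":[0,0.15,0],"spin":0},{"offset":[0,0.18,0],"spin":0},{"offset":[-0.005,0.21,0],"spin":0},{"offset":[-0.01,0.225,0],"spin":0},{"offset":[-0.01,0.229,0],"spin":0}]'
python3 - <<'E'
from h import *
t=manip.camera('top');s=manip.camera('scene')
a=t['pixels'][100:250,250:430];b=s['pixels'][200:350,150:350]
r=lambda i:cv2.resize(i,None,fx=4,fy=4,interpolation=2)
print(manip.search_frame(t,'shade')[:1],manip.search_frame(s,'shade')[:1])
cv2.imwrite('pics/d.png',r(a)[:,:,::-1])
E
```

```text
clock: 6.27
eef_pos: [487.7, 119.0, 221.0]
eef_rot: [3.141, 0.002, 2.677]
wrist_force: [0.7, -0.0, 0.1]
finger_gap: 0.5
clock: 6.93
eef_pos: [476.5, 350.2, 220.9]
eef_rot: [3.141, 0.002, 2.68]
wrist_force: [-0.1, -0.0, -0.8]
finger_gap: 0.7
[{'location': [576.5, -151.1, 234.7], 'conf': 0.58}] [{'location': [597.8, -172.2, 235.1], 'conf': 0.65}]
```

View pics/d.png

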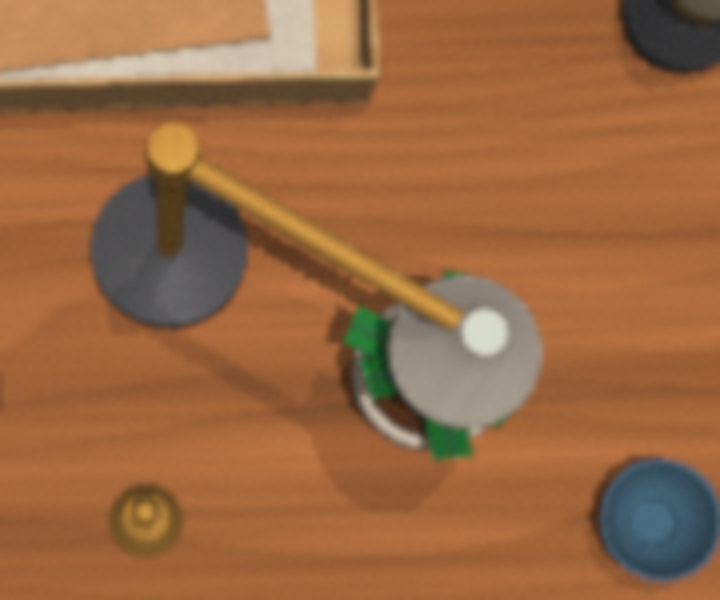

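The top view shows the shade rim centred at crop (465,352), its tip at (484,331) and the hub at (173,149).

```bash
python3 - <<'E'
from h import *
t=manip.camera('top')
print('rim',ray_z(t,(250+465/4,100+352/4),185),'tip',ray_z(t,(250+484/4,100+331/4),252),'hub',ray_z(t,(250+173/4,100+149/4),257),'pot',ray_z(t,(357.5,193.6),86))
for uv in((250+352/4,100+390/4),(250+400/4,100+440/4),(250+418/4,100+446/4)):print('potrim',ray_z(t,uv,86))
for d in manip.masks_of(t,'switch')[:3]:
    v,u=np.nonzero(d['mask']);print(ray_z(t,(u.mean(),v.mean()),20))
print(manip.read_state()['eef_pos'])
E
```

```text
rim [569.9, -176.0] tip [569.9, -174.6] hub [676.0, -6.2] pot [572.6, -171.0]
potrim [563.7, -120.4]
potrim [530.6, -149.9]
potrim [526.5, -161.2]
[575.7, 173.5]
[477.1, 340.6]
[409.0, 248.9]
[478.12152004 346.88420818 221.26817377]
```

The shade is at (570,-175) and the pot at about (574,-172), so the shade is about 5 mm off centre. The finger is above the white button, so I'll descend.

```bash
python3 -m crank '[{"offset":[0,0,-0.025],"spin":0},{"offset":[0,0,-0.055],"spin":0},{"offset":[0,0,-0.085],"spin":0},{"offset":[0,0,-0.115],"spin":0},{"offset":[0,0,-0.145],"spin":0},{"offset":[0,0,-0.17],"spin":0},{"offset":[0,0,-0.186],"spin":0},{"offset":[0,0,-0.188],"spin":0}]'
python3 - <<'E'
from h import *
s=manip.read_state();print(s['eef_pos'],s['wrist_force'])
p=manip.camera('wrist');cv2.imwrite('pics/w.png',p['pixels'][:,:,::-1])
E
```

```text
clock: 7.9
eef_pos: [477.2, 345.2, 30.3]
eef_rot: [-3.139, -0.0, 2.675]
wrist_force: [-0.6, -0.2, -1.0]
finger_gap: 0.6
[477.16802509 345.16291955  30.26170111] [-0.59416828 -0.23677755 -0.9664449 ]
```

View pics/w.png

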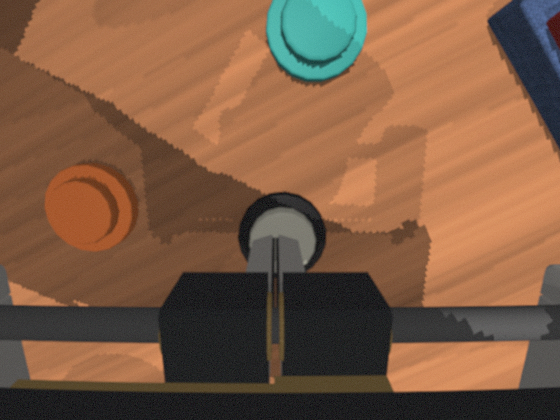

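The wrist view shows the fingertips over the white button in its black housing at (282,235). The orange look-alike at (90,207) and the turquoise one at (317,25) are well clear. I'll press slowly from z = 30 to about 16.5.

```bash
python3 -m crank '[{"offset":[0,0,-0.004],"spin":0},{"offset":[0,0,-0.007],"spin":0},{"offset":[0,0,-0.009],"spin":0},{"offset":[0,0,-0.0105],"spin":0},{"offset":[0,0,-0.012],"spin":0},{"offset":[0,0,-0.013],"spin":0},{"offset":[0,0,-0.0135],"spin":0},{"offset":[0,0,-0.0135],"spin":0}]'
```

```text
clock: 8.62
eef_pos: [478.1, 345.8, 18.7]
eef_rot: [-3.141, 0.001, 2.675]
wrist_force: [0.9, -0.3, 4.6]
finger_gap: 0.2
```

It reads 4.6 N, and full travel takes 5 N. I'll go a little further until it bottoms out.

```bash
python3 -m crank '[{"offset":[0,0,-0.001],"spin":0},{"offset":[0,0,-0.0015],"spin":0},{"offset":[0,0,-0.002],"spin":0},{"offset":[0,0,-0.0025],"spin":0},{"offset":[0,0,-0.003],"spin":0},{"offset":[0,0,-0.003],"spin":0},{"offset":[0,0,-0.003],"spin":0},{"offset":[0,0,-0.003],"spin":0}]'
```

```text
clock: 9.28
eef_pos: [478.2, 345.9, 16.2]
eef_rot: [-3.141, 0.001, 2.675]
wrist_force: [-2.1, -3.2, 9.8]
finger_gap: 0.4
```

It's at z = 16.2 with 9.8 N, so the button has bottomed out. Now I'll lift off.

```bash
python3 -m crank '[{"offset":[0,0,0.006],"spin":0},{"offset":[0,0,0.015],"spin":0},{"offset":[0,0,0.03],"spin":0},{"offset":[0,0,0.06],"spin":0},{"offset":[0,0,0.09],"spin":0},{"offset":[0,0,0.12],"spin":0},{"offset":[0,0,0.14],"spin":0},{"offset":[0,0,0.15],"spin":0}]'
python3 -m crank '[{"offset":[0,0,0],"spin":0},{"offset":[0,0,0],"spin":0},{"offset":[0,0,0],"spin":0},{"offset":[0,0,0],"spin":0},{"offset":[0,0,0],"spin":0},{"offset":[0,0,0],"spin":0},{"offset":[0,0,0],"spin":0},{"offset":[0,0,0],"spin":0}]'
python3 - <<'E'
from h import *
t=manip.camera('top');cv2.imwrite('pics/e.png',t['pixels'][:,:,::-1])
E
```

```text
clock: 9.95
eef_pos: [478.7, 346.4, 169.6]
eef_rot: [3.139, 0.003, 2.675]
wrist_force: [-0.2, -0.5, 1.1]
finger_gap: 0.7
clock: 10.62
eef_pos: [478.6, 346.3, 169.4]
eef_rot: [3.139, 0.003, 2.675]
wrist_force: [-0.3, 0.3, 0.7]
finger_gap: 0.5
```

View pics/e.png

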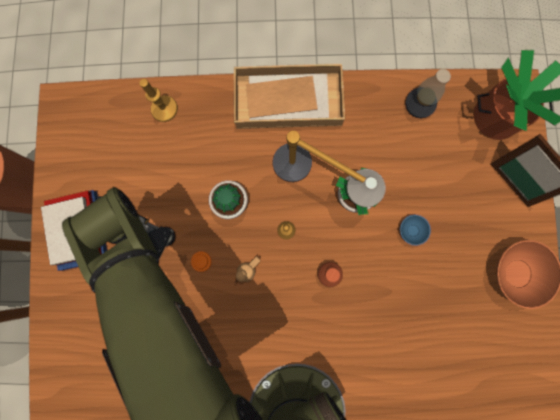

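The shade at (366,188) is still over the leafy plant, and everything else is where it was. The robot is clear, so I'm handing in.

```bash
python3 -c "
from cell import manip
print(manip.sign_off())"
```

```text
the job is handed in; nothing more can be done
None
```

I pushed the lamp arm round about 60° with the shut fingertips, leaving the shade over the leafy plant, then pressed the white push switch down and let it go. I handed in at about 10.7 s, and the hand-in gives no verdict.

- **Shade:** the top camera puts it at about (570, -175) mm and the pot centre at about (574, -172) mm, so it is roughly 5 mm off against the 35 mm allowed. Forces were about 2–3 N each time I read them during the push.
- **Switch:** the first press stopped at 4.6 N with about 3.3 mm of travel, so I pressed further. It then bottomed out at a tip height of 16.2 mm (about 5.8 mm of travel) and 9.8 N. After lifting off, the wrist force was close to zero, but the robot hid the button from the top camera, so I did not see it spring back.
- **Other things:** in the last picture the pots, ornaments and the orange look-alike are where they started. The turquoise one was hidden behind the arm, which never touched it. The robot is clear of everything.
- **Disagreements:** the shade detector's positions differed by up to 28 mm from my own pixel measurement, so I used mine, which matched at the rim and the tip. The scene camera put the lamp foot about 15 mm from the top camera's estimate, so I relied on the top camera there too.

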